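# Make up two model kits

### The arm

A 6-joint arm with a two-finger parallel gripper is mounted at the origin on the work surface. World frame = base frame: x ahead of the robot, y to its left, z up, the work surface at z = 0. Lengths are in mm, angles in rad, forces in N, time in s.
With the tool pointing down it reaches from about 350 to 725 mm from the base axis. Payload 6 kg.
Tool frame: the origin (TCP) lies at the very end of the fingers, on their centre line; the grasp point (between the pads) lies 19 mm behind it; z points along the fingers, y is the direction in which the jaws open and shut (so a half turn about z gives the same grasp; the last joint's range is limited). The gripper opens to 85 mm and grips with 20 to 120 N. Pads are 22 mm wide; open, the fingers measure 114 mm over their backs; the gripper's body (76 mm by 85 mm) begins 54 mm behind the grasp point. The pads swing forward as they close: fully open they stand 13 mm farther back than shut.
Start: joints at [1.484, 0.04, 0.085, 0, -1.615, -0.334], TCP at [245.066, 547.643, 203.261] pointing down, gripper open.
Joint ranges: [-2.56, 2.56], [-1.29, 2.01], [-1.08, 1.49], [-3.29, 1.98], [-2.81, -0.18], [-2.99, 2.99]. Speed limits (rad/s): [2.57, 2.57, 3.01, 3.14, 3.14, 3.14].

### API

Orientations are given as a unit quaternion [w, x, y, z].
In Python, from plant import sensors, vision, hand_in gives the robot as it stands.
- The arm moves only by the tool step_arm, never from a script. Its argument "plan" is one flat list of numbers, 7 for each row, row after row: the shift along the world's x, y, z in units of 40 mm (1.0 is 40 mm), then the turn, a rotation vector about the world's x, y, z in units of pi/2 rad (1.0 is pi/2 rad), then the opening, from -1 (shut) to 1 (fully open). In form: [tx, ty, tz, wx, wy, wz, grip, tx, ty, tz, wx, wy, wz, grip, ...]. A call has 1 to 12 rows; each row shifts and turns the commanded pose from where the row before left it; what a row does not reach is not made up. A row lasts 1/10 s, in which the tool goes at most 50 mm and 8.59 degrees, less where a joint would pass 70% of its speed; a pose out of reach is approached as far as the arm can. A call with a number of a shift or a turn outside -1 to 1 is refused whole. A call with a gripper value outside its range is refused whole. The fingers move at their own pace and stop on an object; "newtons" is the grip in N (left out, the last holds). Time passes only in rows, so rows that do not move let the fingers close. It gives the time, the measured TCP pose, the force and the opening at its end, in the units of the state.
- sensors.observe(): the state, without advancing time (a new reading comes with each control period).
- vision.get_image(name): name is "side" or "top"; returns the picture (400x640x3 uint8, red, green, blue); there is no depth.
- vision.get_calibration(name): a dict with "fx", "fy", "cx", "cy" (pixels), "eye" and "rotation" of the camera in the world. Camera axes: x right, y up, looking along -z (the intrinsics and any distortion apply to the point x, -y, -z); pixel columns grow to the right and rows downward; lengths in mm; the calibration is good to about 2 mm. A picture is of the moment at which its call begins. get_calibration takes no time and is no camera call.
- hand_in(): hands the job in, once; it reports no verdict.
Trained networks look in the newest picture that a camera, given by its name, has taken for a name from the list of things; names that differ only in an ending like _2 or _b are one class to them, and where a whole thing is asked for, a point or a joint stands for the part that bears it (a point fixed in the world has none). Each returns a list of dicts, best first, with "conf" (0 to 1); they miss things now and then, are a little off and sometimes report something else, mostly with a low value. They report only what shows in the picture. A call takes as long as a camera call. They do not tell look-alikes from the thing itself.
- vision.cut_out(camera, thing): "pixels" (400x640 bool, what is visible of it).
- vision.tip_of(camera, thing): "position" ([x, y, z] in mm, in world coordinates, good to about 4 mm: a listed point, or the origin of a listed thing).
The state is a dict: "time": time; "qpos": joint angles; "qd": joint speeds; "effort": joint torques, N m; "ee_pos": TCP position; "ee_rot": TCP orientation; "ft_force": force on the tool from outside, world axes, zero at the start; "wrist_torque": the same for the moment, N m; "width": finger opening in mm.
Only numpy, scipy, OpenCV 4.12 (cv2) and the standard library are available. Lean on these libraries where they do the work, as an engineer would, in place of code of your own. Each camera call takes 0.05 s, during which the arm holds its last target. There are 200 camera calls.

### The job

Make up the two model kits: the pig kit, in the pink-walled box, gets the pink parts frame, the white-lidded paint jar and the bottle of glue; the chick kit, in the yellow-walled box, gets the yellow parts frame and the orange-lidded paint jar (it snaps together and needs no glue). Lay each parts frame flat on the floor of its box's wide compartment and stand the jars and the glue upright on the floor of the narrow one, setting everything down gently, never dropping it, and letting go. Leave the blue-lidded jar, the finished pig model and the side cutters where they are.

Things in the scene. Friction and masses are not known exactly. Their poses are not given: they have to be found in the camera images.
- pig_box: pink-walled open card box, grey floor printed with pink pig faces; 200 x 122 x 30 mm outside, walls and floor 3 mm; fixed, flat. Origin: centre of underside; x along the 200, z up. A partition at x = +37.5 mm, as high as the walls, leaves a wide compartment, inside 133 x 116 mm, centre x = -30.5, y = 0, and a narrow one, inside 58 x 116 mm, centre x = +68, y = 0 (room for two things side by side along y).
- chick_box: yellow-walled open card box, grey floor printed with yellow chick faces; 200 x 122 x 30 mm outside, walls and floor 3 mm; fixed, flat. Origin: centre of underside; x along the 200, z up. A partition at x = +37.5 mm, as high as the walls, leaves a wide compartment, inside 133 x 116 mm, centre x = -30.5, y = 0, and a narrow one, inside 58 x 116 mm, centre x = +68, y = 0.
- pink_frame: pink moulded parts frame, 106 x 92 mm, 30 g, lying flat. Origin: centre of underside; x along the 106, z up. Rim 5 mm wide and thick. Middle runner 12 mm wide, 9 mm thick, along x at y = 0: pinch it at the centre from above, closing along y. Either side of it are windows 35 mm wide, empty within 24 mm of the centre in x; the small parts in the corners are at most 9 mm high.
- yellow_frame: yellow moulded parts frame, 106 x 92 mm, 30 g, lying flat. Origin: centre of underside; x along the 106, z up. Rim 5 mm wide and thick. Middle runner 12 mm wide, 9 mm thick, along x at y = 0: pinch it at the centre from above, closing along y. Either side of it are windows 35 mm wide, empty within 24 mm of the centre in x; the small parts in the corners are at most 9 mm high.
- white_jar: a round paint jar of clear-white plastic with white lid and white label band, standing upright on the table: 36 mm in diameter, 50 mm high, the lid the top 15 mm (36 mm in diameter), about 65 g. Origin: centre of its underside, z up.
- orange_jar: a round paint jar of clear-white plastic with orange lid and orange label band, standing upright on the table: 36 mm in diameter, 50 mm high, the lid the top 15 mm (36 mm in diameter), about 65 g. Origin: centre of its underside, z up.
- glue: a bottle of glue standing upright on the table: a square amber body 34 x 34 mm and 34 mm high with a paper label round it, a short neck, and a round dark green cap 24 mm in diameter reaching from 38 to 62 mm above the table, about 70 g. Origin: centre of its underside, z up.
- blue_jar: a round paint jar of clear-white plastic with blue lid and blue label band, standing upright on the table: 36 mm in diameter, 50 mm high, the lid the top 15 mm (36 mm in diameter), about 65 g. Origin: centre of its underside, z up. Not needed: leave it.
- pig_model: a finished pink plastic pig sitting upright, 38 mm wide and 55 mm high, about 30 g, easily knocked over. Origin: centre of its underside, z up. Not needed: leave it.
- cutters: side cutters with steel jaws and red handles lying flat, 133 mm long, 50 mm wide, 12 mm high. Origin: at table level, in the middle between the handles; x points towards the jaws (jaw tips at x = +67 mm, handle ends at x = -66 mm). Not needed: leave them.
Things that resemble listed ones, but are neither listed nor needed, are in the scene too. Of the things like the pink_frame, leave any that is red or turquoise; of the rest the smaller one is meant.

How it is judged:
By the outcome, as a careful person would: the job done as asked, in the order asked, and still so for the second after the job is handed in, with the robot touching nothing.
It also fails if it takes over 128 s, if anything falls off the work surface, if the arm or the gripper's body presses on something with over 40 N, if the wrist force passes 120 N, or if a joint passes its speed limit or range.

## Working session

There is one attempt and no reset: what is moved stays moved. The work goes in short steps, Python scripts to look and compute and a tool call to move; the robot and the scene stay as the last step left them, time stands still between calls to the robot, and variables do not carry over. Pictures are saved under pics/ and viewed, about 12 in all and at most 16, crops included, and the job is handed in when it is done.

Besides the shell and the picture viewer there is one more tool, called after "Call:" as a command line: name --argument value ..., lists and objects as JSON in quotes. step_arm: Moves the arm, as the interface text tells. Shifts and turns lie within -1 to 1; 1 stands for 40 mm of shift or pi/2 rad of turn. Its arguments: {"type":"object","properties":{"plan":{"type":"array","items":{"type":"number"}},"newtons":{"type":"number"}},"required":["plan"]}

```bash
mkdir -p pics; ls; python3 - <<'E'
from plant import sensors, vision
import cv2,numpy as np
print(sensors.observe())
for c in ("top","side"):
    im=vision.get_image(c); cv2.imwrite(f"pics/{c}0.png",im[:,:,::-1]); print(c,vision.get_calibration(c))
    for t in "pig_box chick_box pink_frame yellow_frame white_jar orange_jar glue blue_jar pig_model cutters".split():
        print(t,[(np.round(d["position"]).tolist(),round(d["conf"],2)) for d in vision.tip_of(c,t)])
E
```

```text
pics
{'time': 0.0, 'qpos': array([ 1.48369558e+00,  4.08065949e-02,  8.38049342e-02, -5.19003325e-04,
       -1.61547592e+00, -3.33715246e-01]), 'qd': array([ 8.54133421e-04,  5.54647847e-04, -1.98307648e-03,  5.43883101e-05,
       -2.48506015e-04, -8.19891607e-04]), 'effort': array([-8.19770703e-04, -3.68203068e+01,  3.47407722e+01,  6.93281338e+00,
       -5.47857519e-03,  2.76048283e-06]), 'ee_pos': array([244.84851976, 547.35404343, 202.26776314]), 'ee_rot': array([ 8.66129286e-04,  9.77947780e-01, -2.08847711e-01, -1.53891204e-04]), 'ft_force': array([ 0.09988291, -0.01857688, -0.32840257]), 'wrist_torque': array([ 0.0685037 , -0.01620152,  0.02520537]), 'width': 85.34632473197424}
top {'fx': 466.0815741266061, 'fy': 466.0815741266061, 'cx': 325.1240577278521, 'cy': 200.050338572618, 'eye': array([ 412.87234358,  122.32189286, 1704.26445619]), 'rotation': array([ 0.71187809,  0.03137588, -0.03661083, -0.70064598])}
pig_box [([463.0, 227.0, 1.0], 0.88)]
chick_box [([481.0, -197.0, -1.0], 0.71), ([463.0, 225.0, 0.0], 0.35)]
pink_frame [([542.0, 617.0, 0.0], 0.92), ([294.0, 447.0,
[... 460 characters left out ...]
2, 'cx': 313.6662057420497, 'cy': 202.87628445593845, 'eye': array([ 497.55247721, -721.8632568 ,  714.61089125]), 'rotation': array([ 0.90142929,  0.43074743, -0.01966385, -0.03866792])}
pig_box [([458.0, 224.0, 0.0], 0.88)]
chick_box [([480.0, -198.0, -2.0], 0.89)]
pink_frame [([855.0, 98.0, 2.0], 0.94), ([663.0, 171.0, 1.0], 0.91), ([288.0, 444.0, 2.0], 0.78), ([546.0, 618.0, 2.0], 0.65), ([532.0, -9.0, -0.0], 0.24)]
yellow_frame [([652.0, -168.0, -2.0], 0.57)]
white_jar [([475.0, 413.0, 2.0], 0.43)]
orange_jar [([496.0, -409.0, 0.0], 0.72)]
glue [([535.0, -9.0, -1.0], 0.78)]
blue_jar [([430.0, 3.0, 2.0], 0.54)]
pig_model [([640.0, -3.0, -0.0], 0.62)]
cutters [([651.0, 413.0, 1.0], 0.53)]
```

View pics/top0.png

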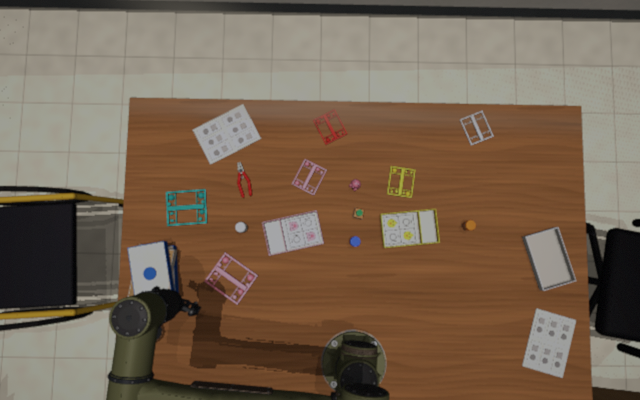

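View pics/side0.png

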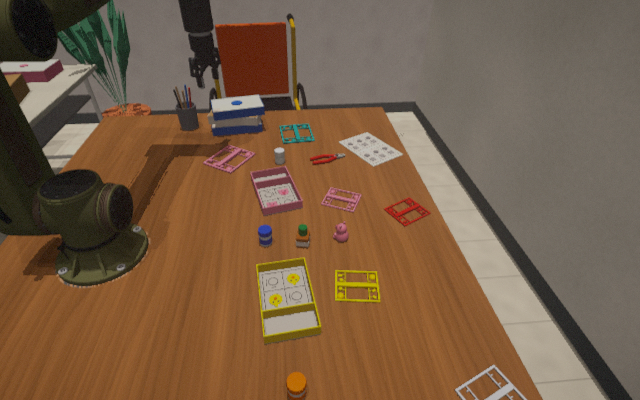

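```bash
cat > lib.py <<'E'
from plant import sensors, vision
import cv2, numpy as np
from scipy.spatial.transform import Rotation as R
from scipy.optimize import minimize
def proj(cam,P):
    c=vision.get_calibration(cam); r=R.from_quat(np.roll(c["rotation"],-1))
    p=r.inv().apply(np.asarray(P,float)-c["eye"])
    return np.c_[c["cx"]+c["fx"]*p[:,0]/-p[:,2], c["cy"]+c["fy"]*p[:,1]/p[:,2]]
def box(a,b,z0,z1,x0=0): return np.array([[x0+sx*a/2,sy*b/2,z] for sx in(-1,1) for sy in(-1,1) for z in(z0,z1)])
def cyl(d,z0,z1): 
    t=np.linspace(0,2*np.pi,24,endpoint=False); return np.array([[d/2*np.cos(u),d/2*np.sin(u),z] for u in t for z in(z0,z1)])
SH={"pig_box":[box(200,122,0,30)],"chick_box":[box(200,122,0,30)],"pink_frame":[box(106,92,0,5)],"yellow_frame":[box(106,92,0,5)],
 "glue":[box(34,34,0,34),cyl(24,34,62)]}
for j in("white_jar","orange_jar","blue_jar"): SH[j]=[cyl(36,0,50)]
S=4
def pose(q,P): 
    return R.from_euler("z",q[2]).apply(P)+[q[0],q[1],q[3]]
def render(cam,q,parts,roi):
    m=np.zeros(((roi[3]-roi[1])*S,(roi[2]-roi[0])*S),np.uint8)
    for P in parts:
        h=cv2.convexHull(proj(cam,pose(q,P)).astype(np.float32))[:,0]
        h=(h+0.5-roi[:2])*S-0.5
        cv2.fillConvexPoly(m,np.round(h*16).astype(np.int32),1,cv2.LINE_8,4)
    return m
def masks(cam,thing,near,fresh=True):
    best=None
    for d in vision.cut_out(cam,thing):
        v,u=np.nonzero(d["pixels"]); 
        if len(u)<15: continue
        e=np.hypot(*(np.array([u.mean(),v.mean()])-proj(cam,[near])[0]))
        if e<14 and (best is None or e<best[0]): best=(e,d["pixels"],d["conf"])
    return best
def fit(thing,q0,cams=("top","side"),freez=True,yaws=None,new=True):
    data=[]
    for c in cams:
        if new: vision.get_image(c)
        b=masks(c,thing,[q0[0],q0[1],10])
        if b is None: print(thing,c,"no mask"); continue
        m=b[1].astype(np.uint8)
        v,u=np.nonzero(m); roi=np.array([u.min()-12,v.min()-12,u.max()+13,v.max()+13]).clip(0,[640,400,640,400])
        m=m[roi[1]:roi[3],roi[0]:roi[2]]
        hull=cv2.resize(m,None,fx=S,fy=S,interpolation=cv2.INTER_NEAREST)
        if "frame" in thing or "box" in thing:
            k=np.zeros_like(hull); p=np.argwhere(hull)[:,::-1].astype(np.int32); cv2.fillConvexPoly(k,cv2.convexHull(p),1); hull=k
        data.append((c,hull,roi))
    def cost(q,D=data):
        s=0
        for c,h,roi in D:
            r=render(c,[q[0],q[1],q[2],q[3] if len(q)>3 else 0],SH[thing],roi); s+=1-(r&h).sum()/(r|h).sum()
        return s/len(D)
    def run(D,z):
        best=None
        for y in (yaws if yaws is not None else [0]):
            x=[q0[0],q0[1],y]+([0] if z else [])
            sx=np.array([np.array(x)]+[np.array(x)+d for d in np.diag([6,6,.15,8][:len(x)])])
            r=minimize(cost,x,args=(D,),method="Nelder-Mead",options=dict(initial_simplex=sx,xatol=.05,fatol=1e-4,maxiter=250))
            if best is None or r.fun<best.fun: best=r
        return best
    out={}
    for name,D,z in [(d[0],[d],False) for d in data]+([("both",data,False),("both+z",data,True)] if len(data)>1 else []):
        r=run(D,z); out[name]=r.x; print(thing,name,np.round(r.x[:2],1),"yaw",round(np.degrees(r.x[2]),1),"z",np.round(r.x[3:],1),"cost",round(r.fun,3))
    return out
E
python3 - <<'E'
from lib import *
Y=np.radians([0,30,60,90,120,150])
for t,q in dict(pig_box=(461,226),chick_box=(480,-197),yellow_frame=(651,-166)).items(): fit(t,q,yaws=Y)
fit("pink_frame",(664,170),yaws=Y)
fit("white_jar",(475,410)); fit("orange_jar",(494,-407)); fit("glue",(533,-10),yaws=np.radians([0,30,60]))
# size check of the two pink frames
c=vision.get_calibration("top")
for n in ([664,170,4],[292,446,4]):
    b=masks("top","pink_frame",n); v,u=np.nonzero(b[1]); r=cv2.minAreaRect(np.c_[u,v].astype(np.float32))
    print(n,np.array(r[1])*1.7e3/c["fx"])
E
```

```text
pig_box top [454.5 224.8] yaw -77.1 z [] cost 0.035
pig_box side [456.7 224.4] yaw 103.5 z [] cost 0.025
pig_box both [455.8 224.9] yaw 103.6 z [] cost 0.032Traceback (most recent call last):
  File "<stdin>", line 3, in <module>
  File "lib.py", line 61, in fit
    r=run(D,z); out[name]=r.x; print(thing,name,np.round(r.x[:2],1),"yaw",round(np.degrees(r.x[2]),1),"z",np.round(r.x[3:],1),"cost",round(r.fun,3))
  File "lib.py", line 56, in run
    r=minimize(cost,x,args=(D,),method="Nelder-Mead",options=dict(initial_simplex=sx,xatol=.05,fatol=1e-4,maxiter=250))
    res = _minimize_neldermead(fun, x0, args, callback, bounds=bounds,
                               **options)
    fxr = func(xr)
    fx = function(np.copy(x), *(wrapper_args + args))
  File "lib.py", line 49, in cost
    r=render(c,[q[0],q[1],q[2],q[3] if len(q)>3 else 0],SH[thing],roi); s+=1-(r&h).sum()/(r|h).sum()
  File "lib.py", line 21, in render
    h=cv2.convexHull(proj(cam,pose(q,P)).astype(np.float32))[:,0]
                     ~~~~^^^^^^^^^^^^^^^
  File "lib.py", line 6, in proj
    c=vision.get_calibration(cam); r=R.from_quat(np.roll(c["rotation"],-1))
ValueError: time passes only in moves, steps and waits
```

```bash
sed -i 's/^def proj/CAL={k:vision.get_calibration(k) for k in ("top","side")}\ndef proj/; s/c=vision.get_calibration(cam); r=/c=CAL[cam]; r=/' lib.py
python3 - <<'E'
from lib import *
for c in("top","side"): vision.get_image(c)
Y=np.radians([0,30,60,90,120,150])
for t,q in dict(pig_box=(461,226),chick_box=(480,-197),yellow_frame=(651,-166)).items(): fit(t,q,yaws=Y,new=False)
fit("pink_frame",(664,170),yaws=Y,new=False)
fit("white_jar",(475,410),new=False); fit("orange_jar",(494,-407),new=False); fit("glue",(533,-10),yaws=np.radians([0,30,60]),new=False)
for n in ([664,170,4],[292,446,4]):
    b=masks("top","pink_frame",n); v,u=np.nonzero(b[1]); r=cv2.minAreaRect(np.c_[u,v].astype(np.float32))
    print(n,np.array(r[1])*1.7e3/CAL["top"]["fx"])
im=cv2.imread("pics/top0.png")[140:290,220:500]
cv2.imwrite("pics/crop1.png",cv2.resize(im,(784,420),interpolation=cv2.INTER_CUBIC))
print(sensors.observe()["time"])
E
```

```text
pig_box top [454.2 226.1] yaw 103.2 z [] cost 0.05
pig_box side [456.5 224. ] yaw 103.9 z [] cost 0.025
pig_box both [456.  224.9] yaw 103.7 z [] cost 0.04
pig_box both+z [455.5 224.9] yaw 103.6 z [0.6] cost 0.04
chick_box top no mask
chick_box side [ 479.5 -198. ] yaw 96.1 z [] cost 0.042
yellow_frame top [ 648.7 -174.6] yaw -11.7 z [] cost 0.453
yellow_frame side [ 651.1 -168.5] yaw 172.8 z [] cost 0.049
yellow_frame both [ 650.2 -168.7] yaw -7.5 z [] cost 0.256
yellow_frame both+z [ 650.4 -168.6] yaw -7.1 z [0.1] cost 0.256
pink_frame top [662.  175.8] yaw 154.6 z [] cost 0.173
pink_frame side [663.3 172.8] yaw 154.1 z [] cost 0.065
pink_frame both [662.8 173.4] yaw -25.7 z [] cost 0.127
pink_frame both+z [663.4 175.7] yaw 154.5 z [-2.5] cost 0.122
white_jar top [473.4 409.7] yaw 12.4 z [] cost 0.302
white_jar side [474.3 416.4] yaw 9.6 z [] cost 0.233
white_jar both [473.5 410.6] yaw 8.2 z [] cost 0.273
white_jar both+z [473.9 412.4] yaw 7.7 z [-0.7] cost 0.27
orange_jar top [ 491.  -408.6] yaw 12.1 z [] cost 0.08
orange_jar side [ 494.1 -409.7] yaw 4.5 z [] cost 0.094
orange_jar both [ 492.1 -408.6] yaw 11.6 z [] cost 0.118
orange_jar both+z [ 492.2 -408.7] yaw 8.3 z [-2.6] cost 0.117
glue side no mask
glue top [529.4 -12.2] yaw 71.8 z [] cost 0.14
[664, 170, 4] [ 84.82137537 102.76435983]
[292, 446, 4] [151.62094437 131.11267879]
2.2
```

View pics/crop1.png

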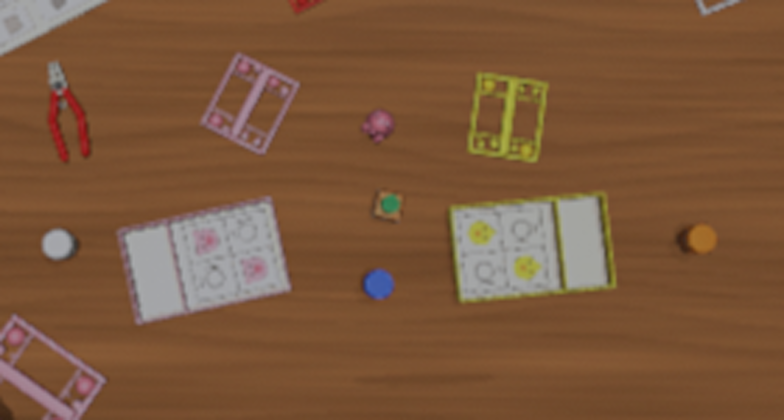

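Call:
step_arm --plan '[0.87, -0.78, 0, 0, 0, 0, -0.06, 0.87, -0.78, 0, 0, 0, 0, -0.06, 0.87, -0.78, 0, 0, 0, 0, -0.06, 0.87, -0.78, 0, 0, 0, 0, -0.06, 0.87, -0.78, 0, 0, 0, 0, -0.06, 0.87, -0.78, 0, 0, 0, 0, -0.06, 0.87, -0.78, 0, 0, 0, 0, -0.06, 0.87, -0.78, 0, 0, 0, 0, -0.06, 0.87, -0.78, 0, 0, 0, 0, -0.06, 0.87, -0.78, 0, 0, 0, 0, -0.06, 0.87, -0.78, 0, 0, 0, 0, -0.06, 0.87, -0.78, 0, 0, 0, -0.018, -0.06]' --newtons 30

```text
time: 3.4
ee_pos: [663.9, 171.8, 203.3]
ee_rot: [-0.0, 0.975, -0.223, 0.0]
ft_force: [0.6, 1.3, 0.4]
width: 40.1
```

Call:
step_arm --plan '[0, 0, -0.6, 0, 0, 0, -0.06, 0, 0, -0.8, 0, 0, 0, -0.06, 0, 0, -0.8, 0, 0, 0, -0.06, 0, 0, -0.8, 0, 0, 0, -0.06, 0, 0, -0.5, 0, 0, 0, -0.06, 0, 0, 0, 0, 0, 0, -0.06, 0, 0, 0, 0, 0, 0, -0.06]'

```text
time: 4.1
ee_pos: [663.0, 173.1, 64.0]
ee_rot: [0.0, 0.975, -0.223, 0.0]
ft_force: [-0.0, 0.1, 0.9]
width: 39.9
```

```bash
cat > look.py <<'E'
import sys
from lib import *
a=sys.argv; n=a[1]; out=[]
for c,x,y,z in (("top",*map(float,a[2:5])),("side",*map(float,a[2:5]))):
    im=vision.get_image(c); u,v=proj(c,[[x,y,z]])[0].astype(int); h=45
    u=np.clip(u,h,640-h); v=np.clip(v,h,400-h)
    out.append(cv2.resize(im[v-h:v+h,u-h:u+h],(400,400),interpolation=cv2.INTER_CUBIC))
cv2.imwrite(f"pics/{n}.png",np.hstack(out)[:,:,::-1])
E
python3 look.py a1 663 172 20
```

```text
(no output)
```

View pics/a1.png

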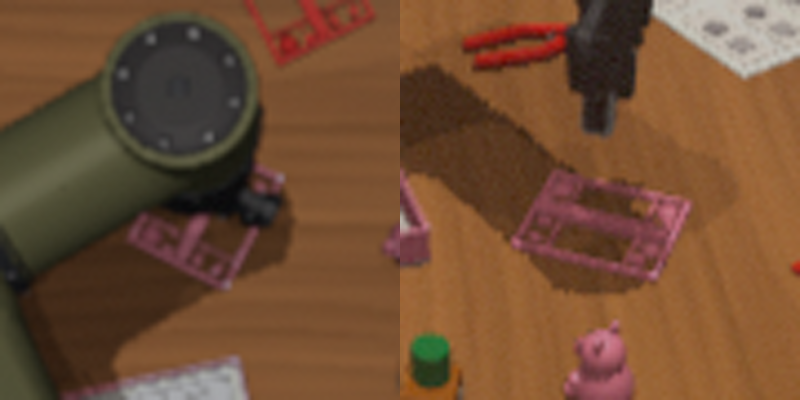

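Call:
step_arm --plan '[0, 0, -0.4, 0, 0, 0, -0.06, 0, 0, -0.4, 0, 0, 0, -0.06, 0, 0, -0.3, 0, 0, 0, -0.06, 0, 0, -0.15, 0, 0, 0, -0.06, 0, 0, -0.12, 0, 0, 0, -0.06, 0, 0, -0.12, 0, 0, 0, -0.06, 0, 0, 0, 0, 0, 0, -0.06]'

```text
time: 4.9
ee_pos: [662.5, 173.2, 3.1]
ee_rot: [0.0, 0.975, -0.223, -0.0]
ft_force: [-0.4, -0.2, -0.7]
width: 40.1
```

Call:
step_arm --plan '[0, 0, 0, 0, 0, 0, -0.9, 0, 0, 0, 0, 0, 0, -0.9, 0, 0, 0, 0, 0, 0, -0.9, 0, 0, 0, 0, 0, 0, -0.9, 0, 0, 0, 0, 0, 0, -0.9]'

```text
time: 5.4
ee_pos: [662.7, 173.3, 3.8]
ee_rot: [-0.0, 0.975, -0.223, 0.0]
ft_force: [-0.9, -1.0, -0.7]
width: 4.1
```

```bash
python3 look.py a2 663 172 10
```

```text
(no output)
```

View pics/a2.png

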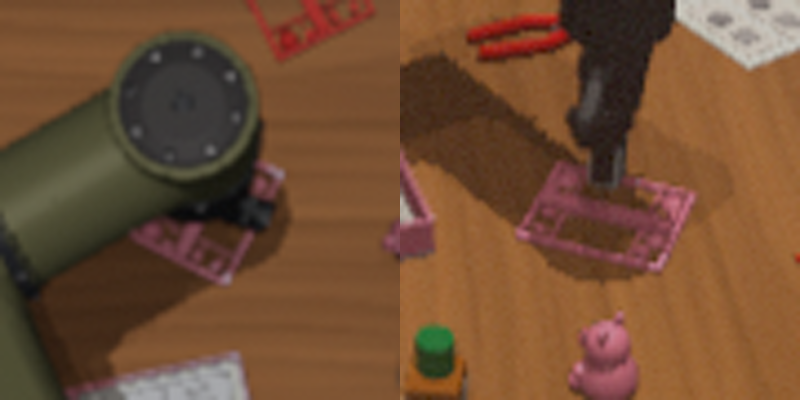

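```bash
python3 - <<'E'
from lib import *
def crop(cam,P,C): 
    u=proj(cam,[C])[0].astype(int); d=(proj(cam,[P])[0]+.5-(u-45))*400/90; return d.round()
print("a1 tip exp",crop("side",[663,173.1,64],[663,172,20]),"seen ~(198,133)")
print("a2 tip exp",crop("side",[662.7,173.3,3.8],[663,172,10]),"seen ~(207,185)")
print("10mm up",crop("side",[662.7,173.3,13.8],[663,172,10]),"10mm +y",crop("side",[662.7,183.3,3.8],[663,172,10]))
print("frame centre exp a2",crop("side",[663.3,172.8,5],[663,172,10]))
fit("pink_frame",(664,170),yaws=np.radians([-25]),cams=("side",))
E
```

```text
a1 tip exp [206. 150.] seen ~(198,133)
a2 tip exp [205. 210.] seen ~(207,185)
10mm up [206. 199.] 10mm +y [203. 202.]
frame centre exp a2 [206. 209.]
pink_frame side [663.2 170.2] yaw -25.6 z [] cost 0.052
```

Call:
step_arm --plan '[0, 0, 0, 0, 0, 0, -0.06, 0, 0, 0, 0, 0, 0, -0.06, 0, 0, 0, 0, 0, 0, -0.06, 0, 0, -0.04, 0, 0, 0, -0.06, 0, 0, -0.04, 0, 0, 0, -0.06, 0, 0, 0, 0, 0, 0, -0.06]'

```text
time: 6.2
ee_pos: [662.4, 173.1, -0.1]
ee_rot: [0.0, 0.975, -0.223, -0.0]
ft_force: [-0.2, -0.8, 1.1]
width: 40.3
```

```bash
python3 - <<'E'
from lib import *
im=vision.get_image("side"); u,v=proj("side",[[663,172,10]])[0].astype(int)
cv2.imwrite("pics/a3.png",cv2.resize(im[v-30:v+24,u-30:u+30],(780,600*54*13//(54*13*600//600) if 0 else 585),interpolation=cv2.INTER_CUBIC)[:,:,::-1]); print(u,v)
E
```

```text
340 196
```

View pics/a3.png

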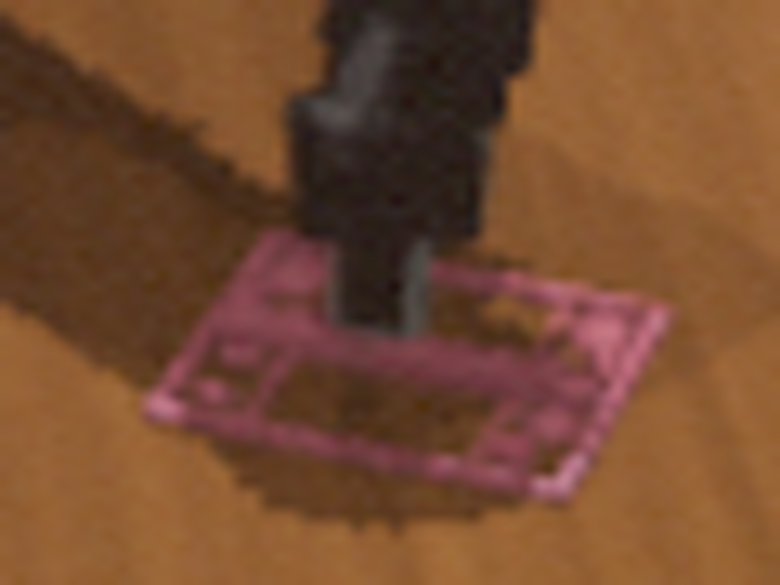

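```bash
python3 - <<'E'
from lib import *
T=np.array([244.8,547.4,202.3]); a=np.radians(-114.1); d=np.array([np.cos(a),np.sin(a),0])
out=[]
for c in("top","side"):
    im=cv2.imread(f"pics/{c}0.png"); u,v=proj(c,[T])[0].astype(int); print(c,u,v)
    h=30; cr=cv2.resize(im[v-h:v+h,u-h:u+h],(400,400),interpolation=cv2.INTER_CUBIC)
    for P,col in ((T,(255,255,255)),(T+d*42.5+[0,0,13],(0,255,255)),(T-d*42.5+[0,0,13],(0,255,0))):
        p=((proj(c,[P])[0]+.5-[u-h,v-h])*400/60).astype(int); cv2.circle(cr,tuple(int(k) for k in p),4,col,1)
    out.append(cr)
cv2.imwrite("pics/a4.png",np.hstack(out))
E
```

```text
top 186 296
side 210 94
```

View pics/a4.png

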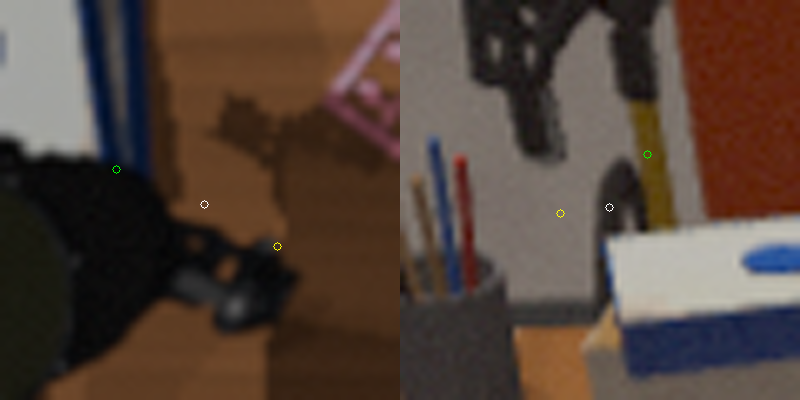

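Call:
step_arm --plan '[0, 0, -0.05, 0, 0, 0, -0.06, 0, 0, -0.05, 0, 0, 0, -0.06, 0, 0, 0, 0, 0, 0, -0.06]'

```text
time: 6.55
ee_pos: [662.4, 173.2, -4.1]
ee_rot: [0.0, 0.975, -0.223, -0.0]
ft_force: [0.1, -0.5, -0.7]
width: 40.4
```

Call:
step_arm --plan '[0, 0, -0.05, 0, 0, 0, -0.06, 0, 0, -0.05, 0, 0, 0, -0.06, 0, 0, 0, 0, 0, 0, -0.06]'

```text
time: 6.85
ee_pos: [662.4, 173.2, -8.0]
ee_rot: [0.0, 0.975, -0.223, -0.0]
ft_force: [0.8, 0.9, -0.1]
width: 40.1
```

Call:
step_arm --plan '[0, 0, -0.05, 0, 0, 0, -0.06, 0, 0, 0, 0, 0, 0, -0.06]'

```text
time: 7.05
ee_pos: [662.5, 173.2, -9.9]
ee_rot: [0.0, 0.975, -0.223, -0.0]
ft_force: [-0.4, 0.1, -1.1]
width: 40.4
```

Call:
step_arm --plan '[0, 0, -0.05, 0, 0, 0, -0.06, 0, 0, 0, 0, 0, 0, -0.06]'

```text
time: 7.25
ee_pos: [662.5, 173.2, -11.9]
ee_rot: [0.0, 0.975, -0.223, -0.0]
ft_force: [-0.1, -0.3, 0.3]
width: 40.5
```

Call:
step_arm --plan '[0, 0, -0.05, 0, 0, 0, -0.06, 0, 0, 0, 0, 0, 0, -0.06]'

```text
time: 7.45
ee_pos: [662.5, 173.2, -13.9]
ee_rot: [0.0, 0.975, -0.223, -0.0]
ft_force: [0.7, 0.4, -0.4]
width: 40.2
```

Call:
step_arm --plan '[0, 0, 0, 0, 0, 0, -0.85, 0, 0, 0, 0, 0, 0, -0.85, 0, 0, 0, 0, 0, 0, -0.85, 0, 0, 0, 0, 0, 0, -0.85, 0, 0, 0, 0, 0, 0, -0.85]'

```text
time: 7.95
ee_pos: [662.7, 173.3, -13.5]
ee_rot: [0.0, 0.975, -0.223, 0.0]
ft_force: [-0.1, -0.7, -0.1]
width: 6.5
```

Call:
step_arm --plan '[0, 0, -0.03, 0, 0, 0, -0.85, 0, 0, 0, 0, 0, 0, -0.85]'

```text
time: 8.15
ee_pos: [662.5, 173.2, -15.0]
ee_rot: [0.0, 0.975, -0.223, -0.0]
ft_force: [0.2, -1.1, 0.1]
width: 6.1
```

Call:
step_arm --plan '[0, 0, -0.03, 0, 0, 0, -0.85, 0, 0, 0, 0, 0, 0, -0.85]'

```text
time: 8.35
ee_pos: [662.5, 173.2, -16.2]
ee_rot: [0.0, 0.975, -0.223, -0.0]
ft_force: [-0.6, -0.2, -0.2]
width: 6.2
```

Call:
step_arm --plan '[0, 0, -0.03, 0, 0, 0, -0.85, 0, 0, 0, 0, 0, 0, -0.85]'

```text
time: 8.55
ee_pos: [662.5, 173.2, -17.4]
ee_rot: [0.0, 0.975, -0.223, -0.0]
ft_force: [0.8, -0.3, 0.6]
width: 6.3
```

```bash
python3 - <<'E'
from lib import *
im=vision.get_image("side"); u,v=proj("side",[[663,172,10]])[0].astype(int)
cv2.imwrite("pics/a5.png",cv2.resize(im[v-30:v+24,u-30:u+30],(780,702),interpolation=cv2.INTER_CUBIC)[60:660,:,::-1])
for z in (0,5,9,15,20): print(z,(proj("side",[[662.5,173.2,z]])[0]+.5-[u-30,v-30])*13-[0,60])
E
```

```text
0 [404.40288589 372.85144701]
5 [405.40281046 356.67712171]
9 [406.20668837 343.67395788]
15 [407.41912305 324.06216542]
20 [408.43560169 307.62006886]
```

View pics/a5.png

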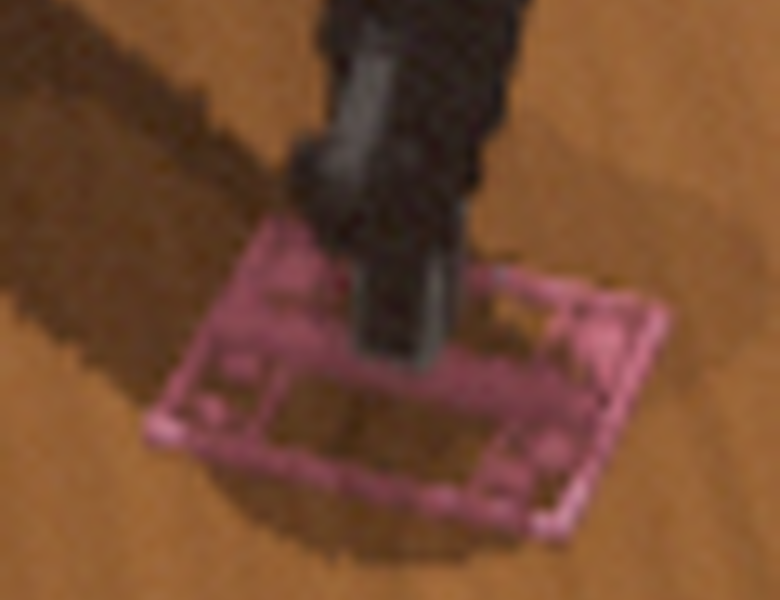

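Call:
step_arm --plan '[0, 0, -0.03, 0, 0, 0, -0.85, 0, 0, 0, 0, 0, 0, -0.85]'

```text
time: 8.8
ee_pos: [662.6, 173.2, -18.5]
ee_rot: [0.0, 0.975, -0.223, -0.0]
ft_force: [0.3, 0.4, -0.7]
width: 6.8
```

Call:
step_arm --plan '[0, 0, -0.03, 0, 0, 0, -0.85, 0, 0, 0, 0, 0, 0, -0.85]'

```text
time: 9.0
ee_pos: [662.8, 173.3, -18.6]
ee_rot: [0.0, 0.975, -0.223, 0.0]
ft_force: [-3.2, -0.3, 4.4]
width: 6.5
```

Call:
step_arm --plan '[0, 0, -0.03, 0, 0, 0, -0.85, 0, 0, 0, 0, 0, 0, -0.85]'

```text
time: 9.2
ee_pos: [662.9, 173.2, -18.6]
ee_rot: [0.0, 0.975, -0.222, 0.0]
ft_force: [-5.7, -0.5, 9.8]
width: 6.4
```

Call:
step_arm --plan '[0, 0, 0.3, 0, 0, 0, -0.85, 0.03, -0.07, 0, 0, 0, 0, -0.06, 0, 0, 0, 0, 0, 0, -0.06, 0, 0, 0, 0, 0, 0, -0.06, 0, 0, -0.1, 0, 0, 0, -0.06, 0, 0, -0.1, 0, 0, 0, -0.06, 0, 0, 0, 0, 0, 0, -0.06]'

```text
time: 9.9
ee_pos: [663.1, 170.2, -18.3]
ee_rot: [0.001, 0.975, -0.223, -0.001]
ft_force: [-0.3, -0.4, -0.6]
width: 40.0
```

Call:
step_arm --plan '[0, 0, -0.06, 0, 0, 0, -0.06, 0, 0, -0.06, 0, 0, 0, -0.06, 0, 0, 0, 0, 0, 0, -0.06]'

```text
time: 10.2
ee_pos: [663.6, 170.4, -22.1]
ee_rot: [0.0, 0.975, -0.223, -0.0]
ft_force: [0.3, -0.2, 0.4]
width: 40.4
```

Call:
step_arm --plan '[0, 0, -0.06, 0, 0, 0, -0.06, 0, 0, 0, 0, 0, 0, -0.06]'

```text
time: 10.4
ee_pos: [663.7, 170.4, -24.3]
ee_rot: [0.0, 0.975, -0.223, -0.0]
ft_force: [0.2, 0.6, 0.6]
width: 40.4
```

Call:
step_arm --plan '[0, 0, 0, 0, 0, 0, -0.9, 0, 0, 0, 0, 0, 0, -0.9, 0, 0, 0, 0, 0, 0, -0.9, 0, 0, 0, 0, 0, 0, -0.9, 0, 0, 0, 0, 0, 0, -0.9]'

```text
time: 10.9
ee_pos: [664.0, 170.5, -23.7]
ee_rot: [-0.0, 0.975, -0.223, 0.0]
ft_force: [-0.5, 0.3, -0.5]
width: 10.5
```

Call:
step_arm --plan '[0, 0, 0.2, 0, 0, 0, -0.9, 0, 0, 0.6, 0, 0, 0, -0.9, 0, 0, 0.7, 0, 0, 0, -0.9, 0, 0, 0.6, 0, 0, 0, -0.9, -0.717, 0.089, 0, 0, 0, -0.08, -0.9, -0.717, 0.089, 0, 0, 0, -0.08, -0.9, -0.717, 0.089, 0, 0, 0, -0.08, -0.9, -0.717, 0.089, 0, 0, 0, -0.08, -0.9, -0.717, 0.089, 0, 0, 0, -0.08, -0.9, -0.717, 0.089, 0, 0, 0, -0.08, -0.9, -0.717, 0.089, 0, 0, 0, -0.08, -0.9, 0, 0, 0, 0, 0, 0, -0.9]'

```text
time: 12.1
ee_pos: [461.2, 195.9, 61.0]
ee_rot: [-0.001, 0.787, -0.617, -0.0]
ft_force: [-0.1, 0.3, -0.3]
width: 10.6
```

```bash
python3 look.py a6 463 195 40; python3 -c "
from lib import *
print(sensors.observe()['ee_pos'],sensors.observe()['ee_rot'],sensors.observe()['width'])
fit('pig_box',(456,225),yaws=np.radians([103]),cams=('side',))"
```

```text
[463.23510595 195.73962294  61.06636462] [-8.57817200e-04  7.88089478e-01 -6.15560065e-01  2.13027888e-04] 10.88148453063148
pig_box side [456.1 222.8] yaw 103.9 z [] cost 0.037
```

View pics/a6.png

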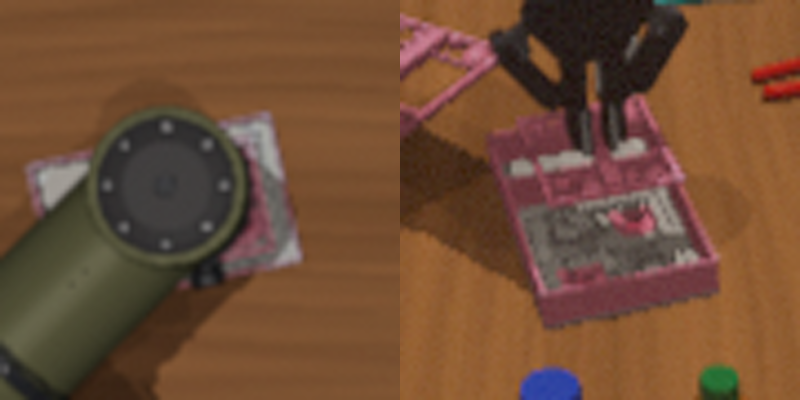

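```bash
python3 - <<'E'
from lib import *
SH["pink_frame"]=[box(106,92,81,86)]
import lib
m=lib.masks
def mk(c,t,n): return m(c,t,[n[0],n[1],83])
lib.masks=mk
fit("pink_frame",(463,195),yaws=np.radians([-76]),cams=("side",))
print(np.degrees(2*np.arctan2(-.6156,.788)))
E
```

```text
pink_frame side [464.3 199. ] yaw -78.7 z [] cost 0.101
-75.99520725689503
```

Call:
step_arm --plan '[0, -0.05, -0.5, 0, 0, 0, -0.9, 0, 0, -0.6, 0, 0, 0, -0.9, 0, 0, -0.4, 0, 0, 0, -0.9, 0, 0, -0.25, 0, 0, 0, -0.9, 0, 0, -0.15, 0, 0, 0, -0.9, 0, 0, 0, 0, 0, 0, -0.9]'

```text
time: 13.0
ee_pos: [463.1, 193.0, -16.4]
ee_rot: [0.001, 0.787, -0.617, -0.0]
ft_force: [-0.2, 0.8, -0.5]
width: 10.6
```

Call:
step_arm --plan '[0, 0, -0.06, 0, 0, 0, -0.9, 0, 0, 0, 0, 0, 0, -0.9]'

```text
time: 13.2
ee_pos: [463.4, 193.6, -17.8]
ee_rot: [-0.0, 0.787, -0.617, 0.0]
ft_force: [-0.5, 0.8, -0.4]
width: 10.9
```

Call:
step_arm --plan '[0, 0, -0.04, 0, 0, 0, -0.9, 0, 0, 0, 0, 0, 0, -0.9]'

```text
time: 13.4
ee_pos: [463.2, 193.5, -19.8]
ee_rot: [-0.0, 0.787, -0.617, -0.0]
ft_force: [-0.5, 0.5, -0.3]
width: 10.5
```

Call:
step_arm --plan '[0, 0, -0.025, 0, 0, 0, -0.9, 0, 0, 0, 0, 0, 0, -0.9]'

```text
time: 13.6
ee_pos: [463.3, 193.5, -20.7]
ee_rot: [-0.0, 0.787, -0.617, 0.0]
ft_force: [-0.1, 0.2, 0.5]
width: 10.8
```

Call:
step_arm --plan '[0, 0, -0.025, 0, 0, 0, -0.9, 0, 0, 0, 0, 0, 0, -0.9]'

```text
time: 13.8
ee_pos: [463.3, 193.5, -20.8]
ee_rot: [-0.0, 0.787, -0.616, 0.0]
ft_force: [-5.1, 0.2, 7.1]
width: 10.9
```

Call:
step_arm --plan '[0, 0, 0, 0, 0, 0, -0.2, 0, 0, 0, 0, 0, 0, -0.2, 0, 0, 0, 0, 0, 0, -0.2, 0, 0, 0, 0, 0, 0, -0.2, 0, 0, 0.2, 0, 0, 0, -0.2, 0, 0, 0.4, 0, 0, 0, -0.2, 0, 0, 0.7, 0, 0, 0, -0.2, 0, 0, 0.7, 0, 0, 0, -0.2, 0, 0, 0.6, 0, 0, 0, -0.2]'

```text
time: 14.7
ee_pos: [463.5, 193.5, 84.4]
ee_rot: [-0.001, 0.787, -0.617, 0.0]
ft_force: [0.2, 0.7, 0.2]
width: 34.1
```

Call:
step_arm --plan '[0.04, 0.777, 0, 0, 0, 0, 0.65, 0.04, 0.777, 0, 0, 0, 0, 0.65, 0.04, 0.777, 0, 0, 0, 0, 0.65, 0.04, 0.777, 0, 0, 0, 0, 0.65, 0.04, 0.777, 0, 0, 0, 0, 0.65, 0.04, 0.777, 0, 0, 0, 0, 0.65, 0.04, 0.777, 0, 0, 0, 0, 0.65, 0, 0, 0, 0, 0, 0, 0.65]'

```text
time: 15.5
ee_pos: [473.9, 413.6, 81.6]
ee_rot: [0.0, 0.788, -0.616, 0.0]
ft_force: [-1.3, -0.3, -0.1]
width: 70.5
```

```bash
python3 - <<'E'
from lib import *
out=[]
for c,P in (("top",[463,195,5]),("side",[463,195,5]),("side",[474,411,30])):
    im=vision.get_image(c); u,v=proj(c,[P])[0].astype(int); h=32
    out.append(cv2.resize(im[v-h:v+h,u-h:u+h],(266,266),interpolation=cv2.INTER_CUBIC))
cv2.imwrite("pics/a7.png",np.hstack(out)[:,:,::-1])
print(sensors.observe()["ee_pos"])
fit("pink_frame",(463,195),yaws=np.radians([-76])); fit("white_jar",(474,411),cams=("side",))
print([(d["position"],d["conf"]) for d in vision.tip_of("side","white_jar")])
E
```

```text
[474.28344888 410.76696905  82.20010294]
pink_frame top [461.5 193.2] yaw -77.8 z [] cost 0.298
pink_frame side [454.3 223.6] yaw -88.5 z [] cost 0.523
pink_frame both [463. 195.] yaw -81.6 z [] cost 0.443
pink_frame both+z [463.9 193.9] yaw -79.4 z [8.6] cost 0.429
white_jar side [473.4 406.9] yaw 10.3 z [] cost 0.162
[([477.6, 414.1, -0.6], 0.7)]
```

View pics/a7.png

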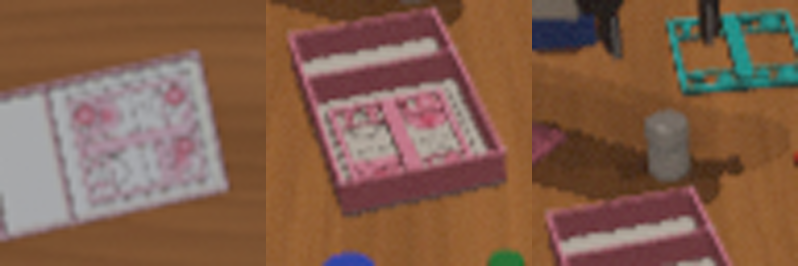

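Call:
step_arm --plan '[0, 0, -0.6, 0, 0, 0, 0.65, 0, 0, -0.6, 0, 0, 0, 0.65, 0, 0, -0.5, 0, 0, 0, 0.65, 0, 0, -0.3, 0, 0, 0, 0.65, 0, 0, -0.15, 0, 0, 0, 0.65, 0, 0, 0, 0, 0, 0, 0.65]'

```text
time: 16.6
ee_pos: [474.3, 410.7, -4.2]
ee_rot: [0.0, 0.787, -0.617, 0.0]
ft_force: [-0.3, -0.1, -0.5]
width: 70.7
```

Call:
step_arm --plan '[0, 0, 0, 0, 0, 0, 0.3, 0, 0, 0, 0, 0, 0, 0.1, 0, 0, 0, 0, 0, 0, -0.05, 0, 0, 0, 0, 0, 0, -0.2, 0, 0, 0, 0, 0, 0, -0.3, 0, 0, 0, 0, 0, 0, -0.3, 0, 0, 0, 0, 0, 0, -0.3, 0, 0, 0, 0, 0, 0, -0.3]'

```text
time: 17.4
ee_pos: [474.6, 411.3, -3.1]
ee_rot: [-0.001, 0.787, -0.616, 0.0]
ft_force: [-1.3, -0.6, 6.1]
width: 34.9
```

Call:
step_arm --plan '[0, 0, 0.2, 0, 0, 0, -0.3, 0, 0, 0.6, 0, 0, 0, -0.3, 0, 0, 0.7, 0, 0, 0, -0.3, 0, 0, 0.5, 0, 0, 0, -0.3, -0.278, -0.63, 0, 0, 0, 0, -0.3, -0.278, -0.63, 0, 0, 0, 0, -0.3, -0.278, -0.63, 0, 0, 0, 0, -0.3, -0.278, -0.63, 0, 0, 0, 0, -0.3, -0.278, -0.63, 0, 0, 0, 0, -0.3, 0, 0, 0, 0, 0, 0, -0.3]'

```text
time: 18.4
ee_pos: [417.8, 282.9, 76.3]
ee_rot: [0.0, 0.787, -0.617, -0.0]
ft_force: [0.4, 0.5, 0.4]
width: 34.6
```

```bash
python3 look.py a8 425 285 50; python3 - <<'E'
from lib import *
print(sensors.observe()["ee_pos"],sensors.observe()["width"])
u=proj("side",[[425,285,50]])[0].astype(int)
for P in ([418.6,285.2,88],[418.6,285.2,3],[418.6,285.2,53]): print((proj("side",[P])[0]+.5-u+45)*400/90+[400,0])
E
```

```text
[418.68218023 284.74896251  76.33638893] 34.7687203799481
[590.96347864 160.52151665]
[600.85803512 256.64983918]
[595.14517469 201.14783756]
```

View pics/a8.png

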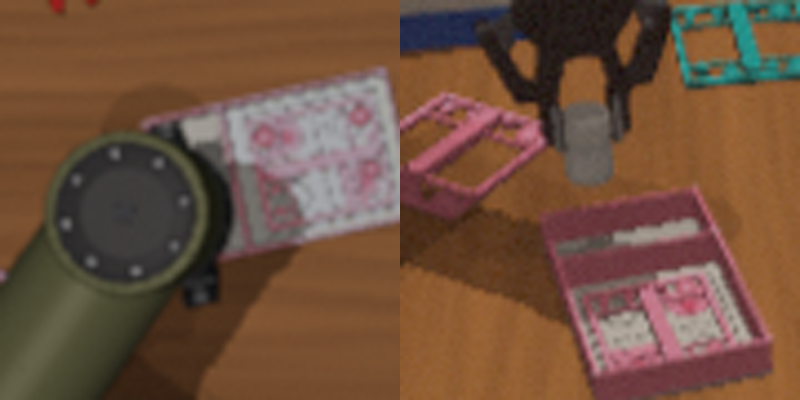

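Call:
step_arm --plan '[0, 0, -0.6, 0, 0, 0, -0.3, 0, 0, -0.6, 0, 0, 0, -0.3, 0, 0, -0.35, 0, 0, 0, -0.3, 0, 0, -0.2, 0, 0, 0, -0.3, 0, 0, -0.08, 0, 0, 0, -0.3, 0, 0, 0, 0, 0, 0, -0.3]'

```text
time: 19.1
ee_pos: [419.0, 285.2, 3.1]
ee_rot: [0.0, 0.787, -0.617, 0.0]
ft_force: [0.0, -0.7, -0.1]
width: 35.0
```

Call:
step_arm --plan '[0, 0, -0.03, 0, 0, 0, -0.3, 0, 0, 0, 0, 0, 0, -0.3]'

```text
time: 19.3
ee_pos: [419.0, 285.3, 2.4]
ee_rot: [-0.001, 0.787, -0.617, 0.0]
ft_force: [-0.5, 0.5, -0.3]
width: 34.6
```

Call:
step_arm --plan '[0, 0, -0.025, 0, 0, 0, -0.3, 0, 0, 0, 0, 0, 0, -0.3]'

```text
time: 19.5
ee_pos: [418.8, 285.0, 0.9]
ee_rot: [-0.0, 0.787, -0.617, -0.0]
ft_force: [1.0, 0.8, -0.6]
width: 34.8
```

Call:
step_arm --plan '[0, 0, -0.025, 0, 0, 0, -0.3, 0, 0, 0, 0, 0, 0, -0.3]'

```text
time: 19.7
ee_pos: [418.8, 285.1, 0.0]
ee_rot: [-0.0, 0.787, -0.617, 0.0]
ft_force: [0.5, -0.7, 1.5]
width: 35.1
```

Call:
step_arm --plan '[0, 0, -0.02, 0, 0, 0, -0.3, 0, 0, 0, 0, 0, 0, -0.3]'

```text
time: 19.9
ee_pos: [418.9, 285.1, -0.1]
ee_rot: [-0.0, 0.787, -0.616, 0.0]
ft_force: [-3.8, -1.9, 5.7]
width: 35.4
```

Call:
step_arm --plan '[0, 0, 0, 0, 0, 0, -0.08, 0, 0, 0, 0, 0, 0, 0.0, 0, 0, 0, 0, 0, 0, 0.0, 0, 0, 0, 0, 0, 0, 0.0, 0, 0, 0.2, 0, 0, 0, 0.0, 0, 0, 0.4, 0, 0, 0, 0.0, 0, 0, 0.7, 0, 0, 0, 0.0, 0, 0, 0.8, 0, 0, 0, 0.0, 0, 0, 0, 0, 0, 0, 0.0]'

```text
time: 20.8
ee_pos: [421.0, 286.7, 88.9]
ee_rot: [-0.004, 0.787, -0.616, 0.001]
ft_force: [0.9, 1.2, 0.8]
width: 42.7
```

```bash
python3 - <<'E'
from lib import *
out=[]
for c,P in (("top",[532,-10,30]),("side",[532,-10,30]),("side",[440,290,30])):
    im=vision.get_image(c); u,v=proj(c,[P])[0].astype(int); h=22
    out.append(cv2.resize(im[v-h:v+h,u-h:u+h],(266,266),interpolation=cv2.INTER_CUBIC))
cv2.imwrite("pics/a9.png",np.hstack(out)[:,:,::-1])
for t in ("glue","pig_box","white_jar"): print(t,[(np.round(d["position"]),d["conf"]) for d in vision.tip_of("side",t)])
fit("glue",(532,-10),yaws=np.radians([-30,-10,10,30]))
E
```

```text
glue [(array([534., -10.,   1.]), 0.51), (array([ 482., -197.,   -6.]), 0.35)]
pig_box [(array([460., 225.,   1.]), 0.91)]
white_jar [(array([423., 286.,   4.]), 0.61)]
glue top no mask
glue side no mask
```

View pics/a9.png

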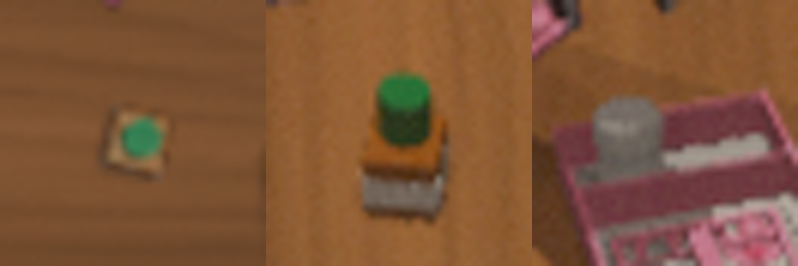

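Call:
step_arm --plan '[0.355, -0.922, 0, 0, 0, 0.092, 0.2, 0.355, -0.922, 0, 0, 0, 0.092, 0.2, 0.355, -0.922, 0, 0, 0, 0.092, 0.2, 0.355, -0.922, 0, 0, 0, 0.092, 0.2, 0.355, -0.922, 0, 0, 0, 0.092, 0.2, 0.355, -0.922, 0, 0, 0, 0.092, 0.2, 0.355, -0.922, 0, 0, 0, 0.092, 0.2, 0.355, -0.922, 0, 0, 0, 0.092, 0.2, 0, 0, 0, 0, 0, 0, 0.2, 0, 0, 0, 0, 0, 0, 0.2]'

```text
time: 22.3
ee_pos: [530.0, -4.5, 82.4]
ee_rot: [0.0, 0.995, -0.1, -0.0]
ft_force: [0.6, 0.5, -0.1]
width: 51.1
```

```bash
python3 - <<'E'
from lib import *
from scipy.optimize import least_squares
print(sensors.observe()["ee_pos"],sensors.observe()["ee_rot"])
obs={"top":((142+.0)/266*44,138/266*44),"side":(139/266*44,88/266*44)}
for name,cs in (("top",["top"]),("side",["side"]),("both",["top","side"])):
    def f(q):
        r=[]
        for c in cs:
            u=proj(c,[[532,-10,30]])[0].astype(int); r+=list(proj(c,[[q[0],q[1],62 if len(q)<3 else q[2]]])[0]+.5-u+22-obs[c])
        return r
    print(name,least_squares(f,[532,-10]+([62] if len(cs)>1 else [])).x)
E
```

```text
[530.00402559  -4.52323756  82.39013896] [ 2.13165809e-04  9.94977280e-01 -1.00099862e-01 -4.29905786e-04]
top [529.795999    -8.93141983]
side [531.15242037 -11.20551743]
both [530.78244161  -9.08168833  60.01027861]
```

Call:
step_arm --plan '[0.025, -0.14, -0.2, 0, 0, 0, 0.2, 0, 0, -0.5, 0, 0, 0, 0.2, 0, 0, -0.5, 0, 0, 0, 0.2, 0, 0, -0.3, 0, 0, 0, 0.2, 0, 0, -0.2, 0, 0, 0, 0.2, 0, 0, 0, 0, 0, 0, 0.2]'

```text
time: 22.9
ee_pos: [530.4, -9.1, 13.8]
ee_rot: [0.0, 0.995, -0.098, -0.001]
ft_force: [0.1, 0.8, 0.7]
width: 51.2
```

Call:
step_arm --plan '[0, 0, 0, 0, 0, 0, 0.0, 0, 0, 0, 0, 0, 0, -0.15, 0, 0, 0, 0, 0, 0, -0.3, 0, 0, 0, 0, 0, 0, -0.4, 0, 0, 0, 0, 0, 0, -0.55, 0, 0, 0, 0, 0, 0, -0.55, 0, 0, 0, 0, 0, 0, -0.55]'

```text
time: 23.6
ee_pos: [531.5, -9.3, 15.4]
ee_rot: [0.0, 0.995, -0.098, 0.0]
ft_force: [-1.6, -0.9, 4.1]
width: 22.6
```

Call:
step_arm --plan '[0, 0, 0.2, 0, 0, 0, -0.55, 0, 0, 0.6, 0, 0, 0, -0.55, 0, 0, 0.7, 0, 0, 0, -0.55, 0, 0, 0.6, 0, 0, 0, -0.55]'

```text
time: 24.0
ee_pos: [531.1, -9.3, 100.4]
ee_rot: [0.0, 0.995, -0.098, 0.0]
ft_force: [-0.1, -0.2, -0.7]
width: 22.3
```

Call:
step_arm --plan '[-0.161, 0.854, 0, 0, 0, 0.031, -0.55, -0.161, 0.854, 0, 0, 0, 0.031, -0.55, -0.161, 0.854, 0, 0, 0, 0.031, -0.55, -0.161, 0.854, 0, 0, 0, 0.031, -0.55, -0.161, 0.854, 0, 0, 0, 0.031, -0.55, -0.161, 0.854, 0, 0, 0, 0.031, -0.55, -0.161, 0.854, 0, 0, 0, 0.031, -0.55, -0.161, 0.854, 0, 0, 0, 0.031, -0.55, -0.161, 0.854, 0, 0, 0, 0.031, -0.55, 0, 0, 0, 0, 0, 0, -0.55, 0, 0, 0, 0, 0, 0, -0.55]'

```text
time: 25.1
ee_pos: [472.7, 298.6, 98.6]
ee_rot: [0.0, 0.993, 0.121, -0.0]
ft_force: [0.1, -0.1, 0.2]
width: 22.9
```

```bash
python3 look.py a10 465 290 50; python3 - <<'E'
from lib import *
s=sensors.observe(); print(s["ee_pos"],s["width"],np.degrees(2*np.arctan2(s["ee_rot"][2],s["ee_rot"][1])))
u=proj("side",[[465,290,50]])[0].astype(int)
for P in ([473,298,84],[473,298,146]): print((proj("side",[P])[0]+.5-u+45)*400/90+[400,0])
E
```

```text
[473.17549031 297.60595457  98.87046277] 22.667064886190555 13.766985441920614
[613.41274085 156.95988493]
[608.29134161  81.91043444]
```

View pics/a10.png

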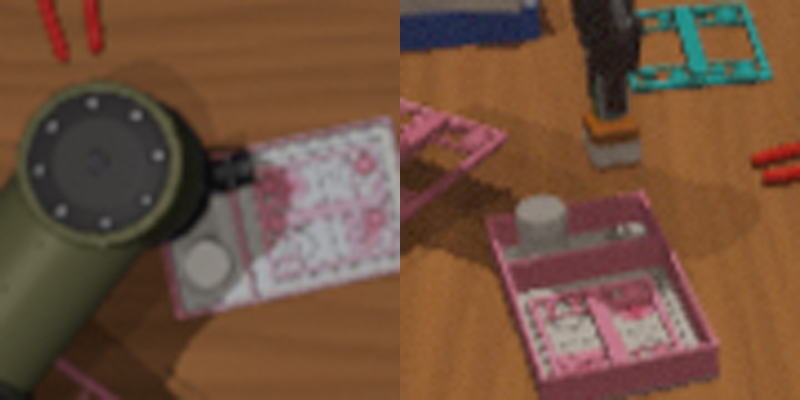

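Call:
step_arm --plan '[-0.05, 0, 0, 0, 0, 0.09, -0.55, 0, 0, 0, 0, 0, 0.09, -0.55, 0, 0, 0, 0, 0, 0, -0.55]'

```text
time: 25.5
ee_pos: [471.5, 297.2, 99.1]
ee_rot: [-0.0, 0.966, 0.259, 0.0]
ft_force: [-0.5, -0.4, -0.7]
width: 22.7
```

```bash
python3 - <<'E'
from lib import *
s=sensors.observe(); print(s["ee_pos"],s["width"],np.degrees(2*np.arctan2(s["ee_rot"][2],s["ee_rot"][1])))
im=vision.get_image("side"); u,v=proj("side",[[471,298,70]])[0].astype(int); h=22
cv2.imwrite("pics/a11.png",cv2.resize(im[v-h:v+h,u-h:u+h],(528,528),interpolation=cv2.INTER_CUBIC)[:,:,::-1])
b=SH["glue"][0]
for yaw in (0,13.6): print(yaw,(proj("side",pose([471,298,np.radians(yaw),84],b))+.5-[u-h,v-h])*12)
E
```

```text
[471.45543126 297.24438639  99.13261787] 22.732316061223585 29.994789720463924
0 [[205.71918279 268.64225749]
 [196.8464298  158.50590658]
 [205.78390259 201.90601246]
 [197.11125055  93.02629627]
 [333.11579744 262.95032956]
 [326.62413361 152.93203994]
 [330.38063008 196.46929594]
 [323.98461961  87.70713276]]
13.6 [[222.54481558 274.9710877 ]
 [213.96672042 164.72005927]
 [192.80795901 211.08703883]
 [183.87132859 102.02993536]
 [345.87324924 253.44730319]
 [339.6383118  143.60665242]
 [313.77337184 190.46252813]
 [307.0899465   81.81479314]]
```

View pics/a11.png

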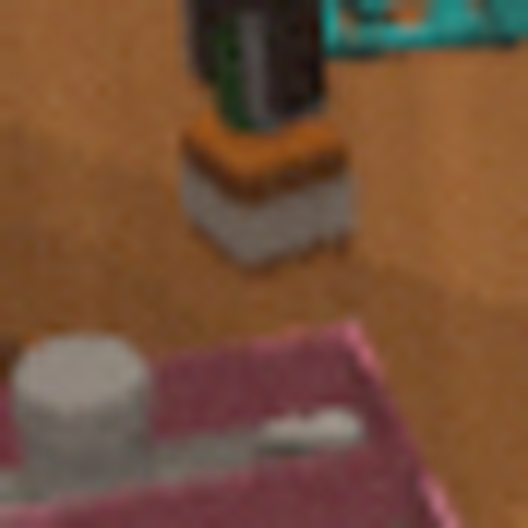

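Call:
step_arm --plan '[0, 0, 0, 0, 0, -0.085, -0.55, 0, 0, 0, 0, 0, -0.085, -0.55, 0, 0, -0.5, 0, 0, 0, -0.55, 0, 0, -0.6, 0, 0, 0, -0.55, 0, 0, -0.5, 0, 0, 0, -0.55, 0, 0, -0.25, 0, 0, 0, -0.55, 0, 0, -0.1, 0, 0, 0, -0.55, 0, 0, 0, 0, 0, 0, -0.55]'

```text
time: 26.35
ee_pos: [471.4, 298.0, 21.1]
ee_rot: [0.0, 0.992, 0.127, 0.0]
ft_force: [0.8, -0.3, 0.3]
width: 22.7
```

Call:
step_arm --plan '[0, 0, -0.03, 0, 0, 0, -0.55, 0, 0, 0, 0, 0, 0, -0.55]'

```text
time: 26.55
ee_pos: [471.6, 298.5, 20.6]
ee_rot: [-0.0, 0.992, 0.128, 0.001]
ft_force: [-1.2, 0.3, -0.7]
width: 22.9
```

Call:
step_arm --plan '[0, 0, -0.025, 0, 0, 0, -0.55, 0, 0, 0, 0, 0, 0, -0.55]'

```text
time: 26.75
ee_pos: [471.2, 298.3, 18.9]
ee_rot: [-0.0, 0.992, 0.128, 0.0]
ft_force: [-0.9, -0.3, -0.3]
width: 22.4
```

Call:
step_arm --plan '[0, 0, -0.025, 0, 0, 0, -0.55, 0, 0, 0, 0, 0, 0, -0.55]'

```text
time: 26.95
ee_pos: [471.5, 298.3, 18.4]
ee_rot: [-0.0, 0.992, 0.128, 0.0]
ft_force: [-0.2, -0.6, 2.9]
width: 22.9
```

Call:
step_arm --plan '[0, 0, 0, 0, 0, 0, -0.35, 0, 0, 0, 0, 0, 0, -0.2, 0, 0, 0, 0, 0, 0, -0.2, 0, 0, 0, 0, 0, 0, -0.2, 0, 0, 0.3, 0, 0, 0, -0.2, 0, 0, 0.6, 0, 0, 0, -0.2, 0, 0, 0.7, 0, 0, 0, -0.06, 0, 0, 0.5, 0, 0, 0, -0.06]'

```text
time: 27.75
ee_pos: [471.8, 298.5, 104.8]
ee_rot: [-0.001, 0.992, 0.128, 0.001]
ft_force: [-0.2, 0.1, 0.1]
width: 40.5
```

Call:
step_arm --plan '[0.344, -0.896, 0, 0, 0, -0.022, -0.06, 0.344, -0.896, 0, 0, 0, -0.022, -0.06, 0.344, -0.896, 0, 0, 0, -0.022, -0.06, 0.344, -0.896, 0, 0, 0, -0.022, -0.06, 0.344, -0.896, 0, 0, 0, -0.022, -0.06, 0.344, -0.896, 0, 0, 0, -0.022, -0.06, 0.344, -0.896, 0, 0, 0, -0.022, -0.06, 0.344, -0.896, 0, 0, 0, -0.022, -0.06, 0.344, -0.896, 0, 0, 0, -0.022, -0.06, 0.344, -0.896, 0, 0, 0, -0.022, -0.06, 0.344, -0.896, 0, 0, 0, -0.023, -0.06, 0, 0, 0, 0, 0, 0, -0.06]'

```text
time: 28.95
ee_pos: [623.1, -100.1, 102.0]
ee_rot: [0.001, 0.998, -0.065, -0.0]
ft_force: [-1.0, 0.1, -0.4]
width: 40.0
```

```bash
python3 - <<'E'
from lib import *
s=sensors.observe(); print(s["ee_pos"],s["width"],np.degrees(2*np.arctan2(s["ee_rot"][2],s["ee_rot"][1])))
fit("yellow_frame",(650,-167),yaws=np.radians([-8]))
fit("chick_box",(480,-197),yaws=np.radians([-84]))
for t in ("glue","white_jar"): print(t,[(np.round(d["position"]),d["conf"]) for c in ("side","top") for d in vision.tip_of(c,t)])
E
```

```text
[ 623.11335723 -100.0548563   102.02309155] 40.03152642559392 -7.4577477542721695
yellow_frame top [ 649.2 -167.2] yaw -10.1 z [] cost 0.83
yellow_frame side [ 652.7 -168.8] yaw -6.7 z [] cost 0.064
yellow_frame both [ 650.3 -169. ] yaw -9.0 z [] cost 0.453
yellow_frame both+z [ 651.7 -166. ] yaw -8.3 z [-3.8] cost 0.45
chick_box side no mask
chick_box top [ 478.1 -195.3] yaw -84.4 z [] cost 0.038
glue [(array([ 498., -407.,    1.]), 0.66), (array([474., 298.,   4.]), 0.61), (array([474., 295.,   5.]), 0.51)]
white_jar [(array([419., 284.,   6.]), 0.63), (array([419., 281.,   3.]), 0.65)]
```

Call:
step_arm --plan '[0.35, -0.843, 0, 0, 0, 0, -0.06, 0.35, -0.843, 0, 0, 0, 0, -0.06, 0, 0, -0.5, 0, 0, 0, -0.06, 0, 0, -0.7, 0, 0, 0, -0.06, 0, 0, -0.7, 0, 0, 0, -0.06, 0, 0, -0.6, 0, 0, 0, -0.06, 0, 0, -0.4, 0, 0, 0, -0.06, 0, 0, 0, 0, 0, 0, -0.06, 0, 0, 0, 0, 0, 0, -0.06]'

```text
time: 30.45
ee_pos: [651.0, -163.7, -13.4]
ee_rot: [0.0, 0.998, -0.062, 0.0]
ft_force: [0.5, -0.2, -0.1]
width: 40.1
```

Call:
step_arm --plan '[0, 0, -0.05, 0, 0, 0, -0.06, 0, 0, -0.05, 0, 0, 0, -0.06, 0, 0, 0, 0, 0, 0, -0.06]'

```text
time: 30.75
ee_pos: [650.8, -163.4, -17.8]
ee_rot: [-0.0, 0.998, -0.062, 0.0]
ft_force: [-0.5, -0.0, 0.3]
width: 40.2
```

Call:
step_arm --plan '[0, -0.1, 0, 0, 0, 0, -0.06, 0, 0, -0.06, 0, 0, 0, -0.06, 0, 0, -0.06, 0, 0, 0, -0.06, 0, 0, 0, 0, 0, 0, -0.06]'

```text
time: 31.15
ee_pos: [650.1, -167.5, -23.8]
ee_rot: [-0.0, 0.998, -0.063, -0.0]
ft_force: [-0.8, -0.1, -1.4]
width: 40.0
```

Call:
step_arm --plan '[0, 0, -0.03, 0, 0, 0, -0.06, 0, 0, 0, 0, 0, 0, -0.06]'

```text
time: 31.35
ee_pos: [650.4, -167.5, -24.5]
ee_rot: [0.0, 0.998, -0.062, -0.0]
ft_force: [0.3, -0.0, -1.0]
width: 40.0
```

Call:
step_arm --plan '[0, 0, 0, 0, 0, 0, -0.9, 0, 0, 0, 0, 0, 0, -0.9, 0, 0, 0, 0, 0, 0, -0.9, 0, 0, 0, 0, 0, 0, -0.9, 0, 0, 0, 0, 0, 0, -0.9]'

```text
time: 31.85
ee_pos: [650.7, -167.5, -24.1]
ee_rot: [0.0, 0.998, -0.062, 0.0]
ft_force: [-0.9, -0.6, 1.1]
width: 10.4
```

Call:
step_arm --plan '[0, 0, 0.2, 0, 0, 0, -0.9, 0, 0, 0.6, 0, 0, 0, -0.9, 0, 0, 0.7, 0, 0, 0, -0.9, 0, 0, 0.6, 0, 0, 0, -0.9]'

```text
time: 32.25
ee_pos: [650.6, -167.7, 61.6]
ee_rot: [0.0, 0.998, -0.062, 0.0]
ft_force: [1.1, -0.3, -0.6]
width: 11.0
```

Call:
step_arm --plan '[-0.436, 0, 0, 0, 0, -0.086, -0.9, -0.436, 0, 0, 0, 0, -0.086, -0.9, -0.436, 0, 0, 0, 0, -0.086, -0.9, -0.436, 0, 0, 0, 0, -0.086, -0.9, -0.436, 0, 0, 0, 0, -0.086, -0.9, -0.436, 0, 0, 0, 0, -0.086, -0.9, -0.436, 0, 0, 0, 0, -0.086, -0.9, -0.436, 0, 0, 0, 0, -0.086, -0.9, -0.436, 0, 0, 0, 0, -0.086, -0.9, -0.436, 0, 0, 0, 0, -0.086, -0.9, 0, 0, 0, 0, 0, 0, -0.9]'

```text
time: 33.35
ee_pos: [475.1, -167.6, 60.5]
ee_rot: [-0.0, 0.739, -0.674, 0.0]
ft_force: [0.4, -0.0, -0.0]
width: 10.6
```

```bash
python3 - <<'E'
from lib import *
import lib
s=sensors.observe(); print(s["ee_pos"],s["width"],np.degrees(2*np.arctan2(s["ee_rot"][2],s["ee_rot"][1])))
fit("chick_box",(480,-197),yaws=np.radians([-84]),cams=("side",))
m=lib.masks; lib.masks=lambda c,t,n: m(c,t,[n[0],n[1],83])
SH["yellow_frame"]=[box(106,92,82,87)]
fit("yellow_frame",(476,-167),yaws=np.radians([-84]),cams=("side",))
E
```

```text
[ 475.06295304 -167.5990325    60.51840809] 10.558033628494213 -84.7313875871467
chick_box side [ 479.2 -196.9] yaw -83.7 z [] cost 0.034
yellow_frame side [ 475.6 -168.2] yaw -84.9 z [] cost 0.068
```

Call:
step_arm --plan '[0.02, 0.03, -0.5, 0, 0, 0, -0.9, 0, 0, -0.6, 0, 0, 0, -0.9, 0, 0, -0.4, 0, 0, 0, -0.9, 0, 0, -0.25, 0, 0, 0, -0.9, 0, 0, -0.18, 0, 0, 0, -0.9, 0, 0, 0, 0, 0, 0, -0.9]'

```text
time: 34.15
ee_pos: [476.6, -166.3, -18.2]
ee_rot: [0.001, 0.74, -0.673, -0.001]
ft_force: [0.6, 0.3, 0.2]
width: 11.0
```

Call:
step_arm --plan '[0, 0, -0.05, 0, 0, 0, -0.9, 0, 0, 0, 0, 0, 0, -0.9]'

```text
time: 34.35
ee_pos: [477.4, -166.3, -18.9]
ee_rot: [-0.0, 0.74, -0.673, 0.0]
ft_force: [0.2, -0.3, -1.0]
width: 10.5
```

Call:
step_arm --plan '[0, 0, -0.025, 0, 0, 0, -0.9, 0, 0, 0, 0, 0, 0, -0.9]'

```text
time: 34.55
ee_pos: [477.1, -166.3, -20.2]
ee_rot: [-0.0, 0.74, -0.673, 0.0]
ft_force: [0.1, -0.3, -0.5]
width: 10.8
```

Call:
step_arm --plan '[0, 0, -0.025, 0, 0, 0, -0.9, 0, 0, 0, 0, 0, 0, -0.9]'

```text
time: 34.75
ee_pos: [477.2, -166.4, -21.1]
ee_rot: [-0.0, 0.74, -0.673, 0.0]
ft_force: [-0.4, 0.4, 0.8]
width: 10.8
```

Call:
step_arm --plan '[0, 0, -0.02, 0, 0, 0, -0.9, 0, 0, 0, 0, 0, 0, -0.9]'

```text
time: 34.95
ee_pos: [477.2, -166.4, -21.2]
ee_rot: [0.0, 0.74, -0.673, 0.0]
ft_force: [-2.6, 2.0, 5.7]
width: 10.8
```

Call:
step_arm --plan '[0, 0, 0, 0, 0, 0, -0.2, 0, 0, 0, 0, 0, 0, -0.2, 0, 0, 0, 0, 0, 0, -0.2, 0, 0, 0, 0, 0, 0, -0.2, 0, 0, 0.2, 0, 0, 0, -0.2, 0, 0, 0.4, 0, 0, 0, -0.2, 0, 0, 0.7, 0, 0, 0, -0.2, 0, 0, 0.7, 0, 0, 0, -0.2, 0, 0, 0.6, 0, 0, 0, -0.2]'

```text
time: 35.85
ee_pos: [477.2, -166.5, 84.0]
ee_rot: [-0.0, 0.74, -0.673, 0.001]
ft_force: [-0.4, -1.0, 0.7]
width: 34.0
```

Call:
step_arm --plan '[0.055, -0.864, 0, 0, 0, 0, 0.65, 0.055, -0.864, 0, 0, 0, 0, 0.65, 0.055, -0.864, 0, 0, 0, 0, 0.65, 0.055, -0.864, 0, 0, 0, 0, 0.65, 0.055, -0.864, 0, 0, 0, 0, 0.65, 0.055, -0.864, 0, 0, 0, 0, 0.65, 0.055, -0.864, 0, 0, 0, 0, 0.65, 0, 0, 0, 0, 0, 0, 0.65, 0, 0, 0, 0, 0, 0, 0.65]'

```text
time: 36.75
ee_pos: [491.9, -408.8, 81.5]
ee_rot: [0.0, 0.739, -0.673, -0.0]
ft_force: [-0.6, -0.1, 0.2]
width: 70.6
```

```bash
python3 - <<'E'
from lib import *
s=sensors.observe(); print(s["ee_pos"],s["width"])
fit("orange_jar",(492,-408),cams=("side",)); fit("yellow_frame",(476,-167),yaws=np.radians([-84]),cams=("side",))
print([(np.round(d["position"]),d["conf"]) for d in vision.tip_of("side","orange_jar")])
E
```

```text
[ 491.94286636 -408.83507852   81.45763324] 70.55691896732527
orange_jar side [ 493.1 -409.7] yaw 3.1 z [] cost 0.082
yellow_frame side no mask
[(array([ 498., -406.,   -0.]), 0.8)]
```

Aligned; lower and grip.

Call:
step_arm --plan '[0.02, 0, -0.6, 0, 0, 0, 0.65, 0, 0, -0.6, 0, 0, 0, 0.65, 0, 0, -0.5, 0, 0, 0, 0.65, 0, 0, -0.3, 0, 0, 0, 0.65, 0, 0, -0.12, 0, 0, 0, 0.65, 0, 0, 0, 0, 0, 0, 0.65]'

```text
time: 37.6
ee_pos: [493.2, -408.1, -3.1]
ee_rot: [0.0, 0.74, -0.673, -0.0]
ft_force: [0.6, 0.3, 0.0]
width: 69.9
```

Call:
step_arm --plan '[0, 0, 0, 0, 0, 0, 0.3, 0, 0, 0, 0, 0, 0, 0.1, 0, 0, 0, 0, 0, 0, -0.05, 0, 0, 0, 0, 0, 0, -0.2, 0, 0, 0, 0, 0, 0, -0.3, 0, 0, 0, 0, 0, 0, -0.3, 0, 0, 0, 0, 0, 0, -0.3, 0, 0, 0, 0, 0, 0, -0.3]'

```text
time: 38.4
ee_pos: [493.5, -408.6, -2.3]
ee_rot: [0.0, 0.74, -0.673, 0.001]
ft_force: [0.6, 0.6, 5.5]
width: 34.8
```

Call:
step_arm --plan '[0, 0, 0.2, 0, 0, 0, -0.3, 0, 0, 0.6, 0, 0, 0, -0.3, 0, 0, 0.7, 0, 0, 0, -0.3, 0, 0, 0.5, 0, 0, 0, -0.3, -0.036, 0.72, 0, 0, 0, 0, -0.3, -0.036, 0.72, 0, 0, 0, 0, -0.3, -0.036, 0.72, 0, 0, 0, 0, -0.3, -0.036, 0.72, 0, 0, 0, 0, -0.3, -0.036, 0.72, 0, 0, 0, 0, -0.3, 0, 0, 0, 0, 0, 0, -0.3, 0, 0, 0, 0, 0, 0, -0.3]'

```text
time: 39.5
ee_pos: [485.8, -263.7, 76.8]
ee_rot: [0.0, 0.74, -0.672, -0.0]
ft_force: [0.1, 0.2, -0.8]
width: 34.7
```

```bash
python3 look.py a12 482 -240 40; python3 - <<'E'
from lib import *
s=sensors.observe(); print(s["ee_pos"],s["width"])
u=proj("side",[[482,-240,40]])[0].astype(int)
for P in ([486.2,-264.7,79],[486.2,-264.7,3],[486.2,-264.7,53]): print((proj("side",[P])[0]+.5-u+45)*400/90+[400,0])
E
```

```text
[ 485.71214694 -264.62847088   76.67504186] 35.15200104709922
[612.59794592 198.42525147]
[618.98259227 291.33039117]
[614.87135842 231.50644251]
```

View pics/a12.png

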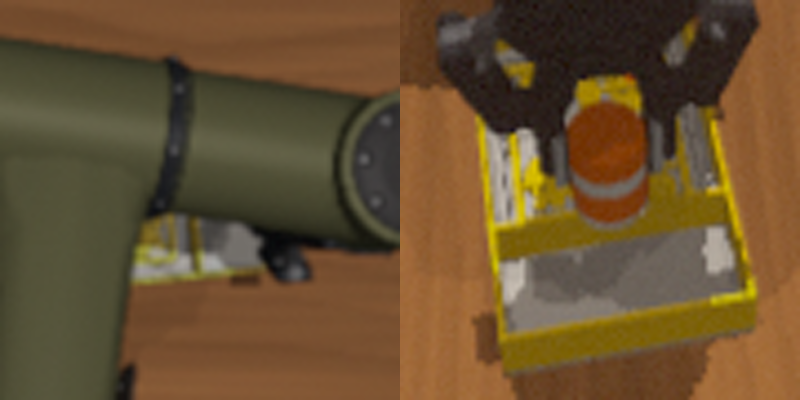

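Call:
step_arm --plan '[0, 0, -0.6, 0, 0, 0, -0.3, 0, 0, -0.6, 0, 0, 0, -0.3, 0, 0, -0.35, 0, 0, 0, -0.3, 0, 0, -0.2, 0, 0, 0, -0.3, 0, 0, -0.08, 0, 0, 0, -0.3, 0, 0, 0, 0, 0, 0, -0.3]'

```text
time: 40.2
ee_pos: [486.1, -264.6, 4.0]
ee_rot: [0.0, 0.74, -0.673, 0.0]
ft_force: [-0.8, -0.2, -0.7]
width: 35.1
```

Call:
step_arm --plan '[0, 0, -0.03, 0, 0, 0, -0.3, 0, 0, 0, 0, 0, 0, -0.3]'

```text
time: 40.4
ee_pos: [486.4, -264.4, 3.3]
ee_rot: [-0.0, 0.74, -0.673, 0.001]
ft_force: [-0.7, 0.1, -1.1]
width: 34.7
```

Call:
step_arm --plan '[0, 0, -0.025, 0, 0, 0, -0.3, 0, 0, 0, 0, 0, 0, -0.3]'

```text
time: 40.6
ee_pos: [486.0, -264.2, 1.7]
ee_rot: [-0.0, 0.74, -0.673, 0.0]
ft_force: [0.9, -0.7, -1.4]
width: 35.1
```

Call:
step_arm --plan '[0, 0, -0.02, 0, 0, 0, -0.3, 0, 0, 0, 0, 0, 0, -0.3]'

```text
time: 40.8
ee_pos: [486.1, -264.3, 0.8]
ee_rot: [-0.0, 0.74, -0.673, 0.0]
ft_force: [0.6, -0.1, -0.1]
width: 35.1
```

Call:
step_arm --plan '[0, 0, -0.02, 0, 0, 0, -0.3, 0, 0, 0, 0, 0, 0, -0.3]'

```text
time: 41.0
ee_pos: [486.2, -264.5, 0.7]
ee_rot: [0.0, 0.74, -0.673, 0.0]
ft_force: [-1.2, 1.0, 4.6]
width: 34.8
```

Call:
step_arm --plan '[0, 0, 0, 0, 0, 0, -0.08, 0, 0, 0, 0, 0, 0, 0.0, 0, 0, 0, 0, 0, 0, 0.1, 0, 0, 0, 0, 0, 0, 0.1, 0, 0, 0.2, 0, 0, 0, 0.1, 0, 0, 0.4, 0, 0, 0, 0.1, 0, 0, 0.7, 0, 0, 0, 0.1, 0, 0, 0.9, 0, 0, 0, 0.1, 0, 0, 0.9, 0, 0, 0, 0.1, 0, 0, 0.9, 0, 0, 0, 0.1]'

```text
time: 42.0
ee_pos: [485.7, -264.3, 162.1]
ee_rot: [-0.0, 0.74, -0.673, 0.0]
ft_force: [0.3, -0.9, -0.6]
width: 47.1
```

Call:
step_arm --plan '[-0.5, -0.7, 0, 0, 0, 0, 0.1, -0.5, -0.7, 0, 0, 0, 0, 0.1, -0.5, -0.7, 0, 0, 0, 0, 0.1, -0.5, -0.7, 0, 0, 0, 0, 0.1, -0.5, -0.7, 0, 0, 0, 0, 0.1, 0, 0, 0, 0, 0, 0, 0.1, 0, 0, 0, 0, 0, 0, 0.1]'

```text
time: 42.7
ee_pos: [385.4, -404.8, 160.3]
ee_rot: [-0.0, 0.739, -0.673, 0.0]
ft_force: [-0.0, 0.5, 0.1]
width: 47.0
```

```bash
python3 - <<'E'
from lib import *
out=[]
im=vision.get_image("side"); it=vision.get_image("top")
out=[cv2.resize(im[150:350,220:420],(400,400),interpolation=cv2.INTER_CUBIC),cv2.resize(it[140:290,220:480],(400,231),interpolation=cv2.INTER_CUBIC)]
out[1]=cv2.copyMakeBorder(out[1],0,169,0,0,cv2.BORDER_CONSTANT)
cv2.imwrite("pics/fin.png",np.hstack(out)[:,:,::-1])
for t in "pink_frame yellow_frame white_jar orange_jar glue blue_jar pig_model cutters".split():
    print(t,[(c[0],np.round(d["position"]).tolist(),round(d["conf"],2)) for c in("top","side") for d in vision.tip_of(c,t) if d["conf"]>.35])
print(sensors.observe()["ee_pos"])
E
```

```text
pink_frame [('t', [294.0, 448.0, 0.0], 0.76), ('t', [540.0, 616.0, 1.0], 0.72), ('t', [852.0, 101.0, 2.0], 0.71), ('t', [464.0, 194.0, 5.0], 0.68), ('s', [850.0, 100.0, 3.0], 0.89), ('s', [285.0, 444.0, -3.0], 0.84), ('s', [543.0, 618.0, 1.0], 0.59), ('s', [460.0, 195.0, 5.0], 0.56)]
yellow_frame [('t', [479.0, -165.0, 5.0], 0.85), ('s', [480.0, -166.0, 2.0], 0.78)]
white_jar [('t', [417.0, 283.0, 8.0], 0.58), ('s', [421.0, 287.0, 3.0], 0.47)]
orange_jar [('t', [487.0, -265.0, 4.0], 0.61), ('s', [490.0, -263.0, 5.0], 0.59)]
glue [('t', [475.0, 293.0, 1.0], 0.5), ('s', [474.0, 298.0, 4.0], 0.64)]
blue_jar [('t', [430.0, -0.0, -2.0], 0.41), ('s', [428.0, -2.0, 2.0], 0.65)]
pig_model [('t', [640.0, 2.0, 2.0], 0.57), ('s', [637.0, -3.0, 2.0], 0.64)]
cutters [('t', [651.0, 413.0, 0.0], 0.69), ('s', [487.0, -265.0, 4.0], 0.54), ('s', [652.0, 412.0, -2.0], 0.49)]
[ 385.88888039 -404.27351044  159.89334568]
```

View pics/fin.png

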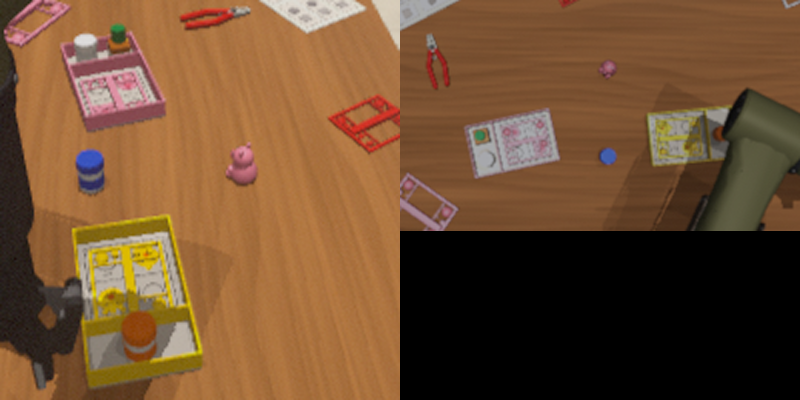

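The final view shows both kits complete. White jar (85,45) and glue (120,38) stand in the pink box with the frame flat at (115,92). The yellow frame lies flat at (128,275) and the orange jar stands at (140,335). The blue jar, pig model and cutters have not moved, and the gripper is clear.

```bash
python3 -c "
from plant import hand_in
print(hand_in())"
```

```text
the job is handed in; nothing more can be done
None
```

Both kits are made up and the job is handed in at about 43 s of the 128 s allowed. I packed the pig kit first (pink frame, white jar, glue), then the chick kit (yellow frame, orange jar). Each item was lowered until light contact of roughly 3–7 N, then released.

**Final checks:**
- The last picture and the detections from both cameras agree to within about 5 mm.
- Both frames lie flat in the wide compartments. The white jar, glue and orange jar stand upright in the narrow ones.
- The blue jar, pig model and cutters read within about 5 mm of where they started, which is the networks' own scatter. The gripper is clear of everything.

**What disagreed or went wrong:**
- **Tool height:** the reported TCP height was about 27 mm lower than the real fingertips. The first two closings on the pink frame therefore missed above its runner. I found this from the side view and a gentle touch on the runner (10 N), then corrected every later height.
- **Glue:** I turned it about 15° in the air after misreading its yaw, then turned it back before setting it down.
- **Missed detections:** the networks failed to find a mask for the glue and the chick box in some pictures. I used the other camera or the position detector for those.

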